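# Load the capping press and hold its slide at the ball detent

## Robot

A 7-joint arm with a two-finger parallel gripper is mounted at the origin on the work surface. World frame = base frame: x ahead of the robot, y to its left, z up, the work surface at z = 0. Lengths are in mm, angles in rad, forces in N, time in s.
With the tool pointing down it reaches from about 425 to 800 mm from the base axis. Payload 8.3 kg.
Tool frame: the origin (TCP) lies where the fingers leave the gripper's body, on its centre line; the fingertips stand 73 mm ahead of it and the grasp point (between the pads) lies 54 mm ahead of it; y points along the fingers, z is the direction in which the jaws open and shut, and the axes are right-handed (so a half turn about y gives the same grasp; the last joint's range is limited). The gripper opens to 85 mm and grips with 20 to 120 N. Pads are 22 mm wide; open, the fingers measure 114 mm over their backs; the gripper's body (76 mm by 85 mm) begins 54 mm behind the grasp point. The pads swing forward as they close: fully open they stand 13 mm farther back than shut.
Start: joints at [1.276, 0.383, 0.016, 1.37, -0.006, 1.388, -0.046], TCP at [143.617, -608.262, 303.879] pointing down, gripper open.
Joint ranges: [-2.95, 2.95], [-0.25, 2.06], [-1.52, 1.56], [0.18, 2.33], [-1.44, 4.58], [0.02, 2.06], [-3.01, 3.01]. Speed limits (rad/s): [2.39, 2.39, 3.01, 3.01, 3.14, 3.14, 3.14].

## Interface

Orientations are given as a 3x3 rotation matrix whose columns are the frame's x, y, z axes.
In Python, from station import get_state, grab_frame, camera_model, finish_job gives the robot as it stands.
- The arm moves only by the tool arm_command, never from a script. Its argument "deltas" is a list of rows, each a list of 3 entries, a list of its own where there are three numbers: the turn, a rotation vector about the tool's x, y, z in degrees, then the shift along the tool's x, y, z in m, then the gripper's target within -1 to 1 (shut at 1, half-way at 0, fully open at -1). A call has 1 to 12 rows; each row shifts and turns the commanded pose from where the row before left it, along the tool's axes as they then stand; what a row does not reach is not made up. A row lasts 1/8 s, in which the tool goes at most 62.5 mm and 10.7 degrees, less where a joint would pass 70% of its speed; a pose out of reach is approached as far as the arm can. A call with a gripper value outside its range is refused whole. The fingers move at their own pace and stop on an object; "grip_force" is the grip in N (left out, the last holds). Time passes only in rows, so rows that do not move let the fingers close. It gives the time, the measured TCP pose, the force and the opening at its end, in the units of the state.
- get_state(): the state, without advancing time (a new reading comes with each control period).
- grab_frame(name): name is "scene" or "top" or "wrist"; returns the picture (480x640x3 uint8, blue, green, red); there is no depth.
- camera_model(name): a dict with "mtx" (3x3 intrinsics, pixels), "world_to_cam" (4x4, takes a point from world to camera coordinates); the wrist camera has in their place "T_tool_cam" (4x4, takes a point from camera to tool coordinates, whose origin is the TCP and whose axes are the tool frame's). Camera axes: x right, y down, z forward; pixel columns grow to the right and rows downward; lengths in mm; the calibration is good to about 2 mm. A picture is of the moment at which its call begins: read the wrist's pose just before it. camera_model takes no time and is no camera call.
- finish_job(): hands the job in, once; it reports no verdict.
The state is a dict: "time_s": time; "joints": joint angles; "joint_vel": joint speeds; "effort": joint torques, N m; "ee_pos": TCP position; "eef_rot": TCP orientation; "ft_force": force on the tool from outside, world axes, zero at the start; "ft_torque": the same for the moment, N m; "gripper_width": opening from 0.0 (shut) to 1.0 (fully open).
Only numpy, scipy, OpenCV 4.12 (cv2) and the standard library are available. Lean on these libraries where they do the work, as an engineer would, in place of code of your own. Each camera call takes 0.05 s, during which the arm holds its last target. There are 200 camera calls.

## Task

One bottle has toppled over on the bench: stand it upright, cap up, in the round nest of the press slide and let go of it. Then take the slide's upright black handle and slide the carriage towards the press until you feel the spring ball drop into its notch, without pushing on through it. The program finishes while still holding: keep the handle gripped with the carriage at the notch, the bottle standing in the nest, and leave the other bottles and the screwdriver alone.

Things in the scene. Friction and masses are not known exactly. Their poses are not given: they have to be found in the camera images.
- bottle_mid (a point): The toppled bottle: plain white plastic, grey cap, round, 50 mm in diameter over its lower 62 mm, then narrowing to a 24 mm cap, 100 mm tall in all, about 90 g, lying on its side; it may roll if pushed. The point is on its axis, half-way up (50 mm above its underside). z axis from underside to cap: level while it lies (cap roughly to the robot's left), up when it stands.
- nest (a point): Centre of the flat floor of the nest on the carriage's front end, 38 mm above the bench: a round grey lip, 58 mm inside diameter, 72 mm outside, 7 mm high; the bottle stands in it with 4 mm play all round. Its y axis is the direction in which the carriage slides towards the press, its z axis is up. It moves with the carriage.
- handle (a point): The carriage's handle: an upright black round post, 20 mm in diameter and 52 mm tall, rigid on the carriage, 170 mm behind the nest (away from the press). The point is its centre, half-way up, 68 mm above the bench (top 94 mm, foot 42 mm above it); the carriage plate under it, 64 mm wide, is 38 mm above the bench. y axis: sliding direction towards the press.
- notch (a point): The notch in the carriage's far long edge (11 mm wide, on the edge 36 mm from the carriage's middle line, 45 mm ahead of the handle and 125 mm behind the nest, 32 mm above the bench). It moves with the carriage; y axis: sliding direction towards the press.
- plunger (a point): Where the spring ball meets the carriage edge: the ball sits in a small dark block with a brass screw, on an arm of the press beside the rail, at the notch's height. The ball drops in when notch and plunger are level along the rail (y axis: sliding direction); the nest is then right under the ram. It is set at a slightly different place along the rail each time.
- carriage (a joint): How far the carriage has slid towards the press, in m: 0 at the loading end, 0.190 at the end stop, 25 mm or more beyond the notch. The notch comes 138 to 162 mm from 0. Sliding freely takes about 2 to 4 N; the ball first draws it forward into the notch by a few mm, then holds it, and it takes about 10 to 13 N to push it out. It stays where it is left.
- press: The fixed pneumatic bench press at the far left end of the rail. Origin on the bench under the ram axis; y axis: sliding direction. The underside of the ram is 162 mm above the bench, its head is 62 mm wide, spans from 26 mm before the ram axis (y) to its column 120 mm behind it, and stands up to 420 mm high.
- bottle_b_mid (a point): A bystander: the same kind of bottle, standing. Point at its centre.
- bottle_c_mid (a point): A bystander: another such bottle, standing. Point at its centre.
- driver: A bystander: a screwdriver lying on the bench, 170 mm long.
Not all that is in view belongs to the job. Leave any green or pink look-alike of the part that bears bottle_mid alone.

How it is judged (in metres and radians):
On the way:
1. the toppled bottle stands upright in the nest, let go of, with the carriage still short of the notch (angle between bottle_mid's own z axis and vertical below 0.1 rad and horizontal distance between bottle_mid and nest below 0.008 m and z of bottle_mid in the frame of nest below 0.054 m and contact force between the fingers and bottle below 0.1 N and y of notch in the frame of plunger below -0.02 m), for 0.2 s.
At the end, for the whole second after the job is handed in: The carriage rests with its notch within 3.5 mm of the spring ball, the fingers grip the handle (more than 3 N), and the bottle stands in the nest untouched by the robot: within 0.1 rad of upright, within 8 mm of the nest's centre, its underside on the nest floor within 4 mm (y of notch in the frame of plunger between -0.0035 and 0.0035 m and contact force between the fingers and handle_post above 3 N and angle between bottle_mid's own z axis and vertical below 0.1 rad and horizontal distance between bottle_mid and nest below 0.008 m and z of bottle_mid in the frame of nest between 0.046 and 0.054 m and contact force between the arm and bottle below 0.1 N and velocity of joint carriage between -0.01 and 0.01 m/s); the arm keeps its last pose, push and grip.
It fails at once if the carriage is pushed on through the notch (more than 10 mm beyond it) (y of notch in the frame of plunger above 0.01 m).
It fails at once if another bottle or the screwdriver is moved by more than 30 mm or a bottle is knocked over (distance of any of bottle_b_mid, bottle_c_mid, driver from where it was at the start of the episode above 0.03 m).
It also fails if it takes over 58 s, if anything falls off the work surface, if the arm or the gripper's body presses on something with over 40 N, if the wrist force passes 120 N, or if a joint passes its speed limit or range.

## Working session

There is one attempt and no reset: what is moved stays moved. The work goes in short steps, Python scripts to look and compute and a tool call to move; the robot and the scene stay as the last step left them, time stands still between calls to the robot, and variables do not carry over. Pictures are saved under pics/ and viewed, about 8 in all and at most 12, crops included, and the job is handed in when it is done.

Besides the shell and the picture viewer there is one more tool, called as a command line: name --argument value ..., lists and objects as JSON in quotes. arm_command: Moves the arm, as the interface text tells. Its arguments: {"type":"object","properties":{"deltas":{"type":"array"},"grip_force":{"type":"number"}},"required":["deltas"]}

```bash
mkdir -p pics; cat > h.py <<'E'
import numpy as np, cv2
from station import *
def cam(n,st=None):
    m=camera_model(n); K=np.array(m['mtx'])
    if 'world_to_cam' in m: W=np.array(m['world_to_cam'])
    else:
        st=st or get_state(); T=np.eye(4);T[:3,:3]=np.array(st['eef_rot']);T[:3,3]=st['ee_pos']
        W=np.linalg.inv(T@np.array(m['T_tool_cam']))
    return K,W
def tri(*obs): # (K,W,(u,v)) -> point, reprojection residual
    A=[]
    for K,W,(u,v) in obs:
        P=K@W[:3]; A+=[u*P[2]-P[0],v*P[2]-P[1]]
    A=np.array(A); A/=np.linalg.norm(A[:,:3],axis=1)[:,None]
    p,r,_,_=np.linalg.lstsq(A[:,:3],-A[:,3],rcond=None); return p,A[:,:3]@p+A[:,3]
def onz(K,W,uv,z):
    R,t=W[:3,:3],W[:3,3]; o=-R.T@t; d=R.T@np.linalg.inv(K)@np.array([*uv,1.])
    return o+d*(z-o[2])/d[2]
def proj(K,W,p):
    q=K@(W[:3,:3]@np.array(p)+W[:3,3]); return q[:2]/q[2]
E
python3 - <<'E'
from h import *
s=get_state();print(s)
for n in ['scene','top','wrist']:
    f=grab_frame(n);cv2.imwrite(f'pics/{n}0.png',f)
    K,W=cam(n,s);print(n,K.tolist(),'\n',W.round(3).tolist(),'pos',(-W[:3,:3].T@W[:3,3]).round())
E
```

```text
{'time_s': 0.0, 'joints': array([ 1.2761324 ,  0.38423907,  0.01638389,  1.37115466, -0.00633221,
        1.38818519, -0.04644774]), 'joint_vel': array([-0.00076008,  0.00041403,  0.00013479, -0.00078832,  0.00013855,
        0.0010405 ,  0.00010326]), 'effort': array([ 3.77767083e-04, -6.27589273e+01,  8.44520386e-01, -3.71809351e+01,
        1.66193635e-02,  1.42913204e-02, -2.12254542e-05]), 'ee_pos': array([ 143.51803968, -607.9318978 ,  302.87798928]), 'eef_rot': array([[-9.73239556e-01, -4.51766384e-04,  2.29792434e-01],
       [-2.29792878e-01,  1.88450823e-03, -9.73237731e-01],
       [ 6.63035624e-06, -9.99998122e-01, -1.93789066e-03]]), 'ft_force': array([-1.030918  ,  0.06620398,  0.34398657]), 'ft_torque': array([-0.00638146,  0.06060283, -0.01778498]), 'gripper_width': 0.998976872943491}
scene [[557.1518928549608, 0.0, 314.9971253231142], [0.0, 557.1518928549608, 236.8822533685287], [0.0, 0.0, 1.0]] 
 [[-0.796, 0.605, 0.001, 382.803], [0.358, 0.472, -0.806, -113.057], [-0.488, -0.641, -0.592, 1384.627], [0.0, 0.0, 0.0, 1.0]] pos [1021.  709.  729.]
top [[458.9639509678883, 0.0, 319.91136338562677], [0.0, 458.9639509678883, 243.20164901785307], [0.0, 0.0, 1.0]] 
 [[0.014, -1.0, -0.008, 3.363], [-0.986, -0.013, -0.167, 509.217], [0.167, 0.011, -0.986, 796.839], [0.0, 0.0, 0.0, 1.0]] pos [369.   1. 871.]
wrist [[388.0317230719884, 0.0, 322.91261738976664], [0.0, 388.0317230719884, 239.96216040265745], [0.0, 0.0, 1.0]] 
 [[0.229, -0.973, -0.002, -622.895], [-0.939, -0.222, 0.263, -33.468], [-0.256, -0.058, -0.965, 378.556], [0.0, 0.0, 0.0, 1.0]] pos [ 208. -592.  373.]
```

View pics/scene0.png

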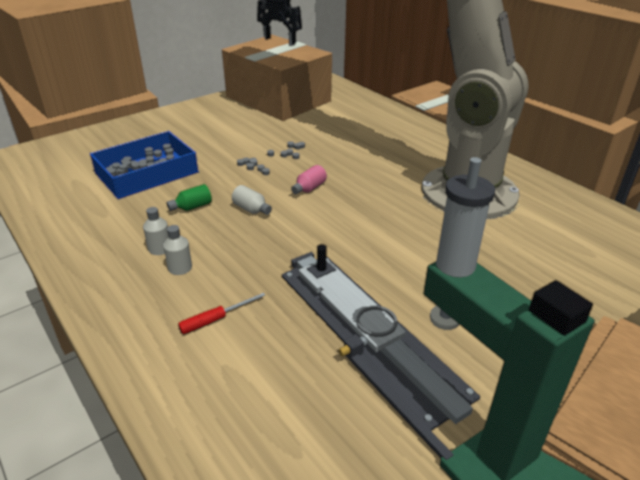

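View pics/top0.png

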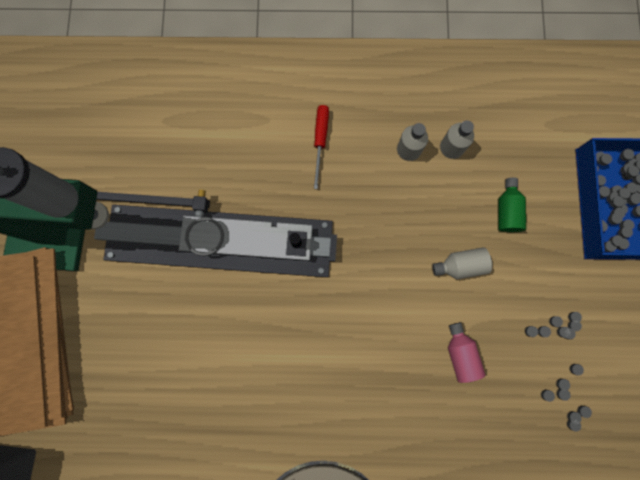

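The scene view shows the white toppled bottle at about (250,200) with its cap at (265,209), the handle at (321,257) and the nest at (376,320). The top view shows the bottle at (470,264) with its cap at (438,269), the handle at (296,238), the nest at (205,236) and the notch at about (274,224). I'll enlarge the crops next.

```bash
python3 - <<'E'
from h import *
s=cv2.imread('pics/scene0.png');t=cv2.imread('pics/top0.png')
def c(im,x,y,w,h,k): return cv2.resize(im[y:y+h,x:x+w],None,fx=k,fy=k,interpolation=cv2.INTER_CUBIC)
o=np.zeros((600,800,3),np.uint8)
a=c(t,170,180,200,100,4);o[:400,:800]=a       # top rail: x=170+u/4,y=180+v/4
a=c(t,420,235,90,50,3);o[410:560,:270]=a   # x=420+u/3,y=235+(v-410)/3
a=c(s,220,175,62,50,4);o[400:600,275:523]=a  # x=220+(u-275)/4,y=175+(v-400)/4
a=c(s,280,235,138,100,2);o[400:600,524:800]=a # x=280+(u-524)/2,y=235+(v-400)/2
cv2.imwrite('pics/c1.png',o)
E
```

```text
(no output)
```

View pics/c1.png

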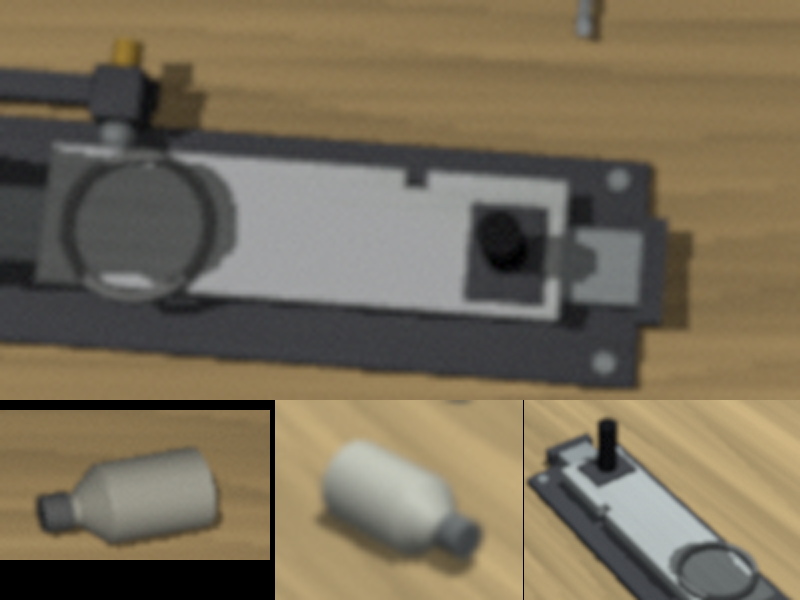

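```bash
python3 - <<'E'
from h import *
S=cam('scene');T=cam('top')
D=dict(nest=((375,321.5),(204.75,236.75),45),htop=((321.5,247),(295,237.7),94),hfoot=((321.5,270),(297,243),42),notch=((319,291.5),(274,224),38),
 cap=((270,210.5),(433.3,269.7),25),base=((236,193),(491.3,260.3),25))
for n,(a,b,z) in D.items():
    p,r=tri((*S,a),(*T,b)); print(n,p.round(1),r.round(1),'z-plane scene',onz(*S,a,z).round(1),'top',onz(*T,b,z).round(1))
print('plunger',onz(*T,(199.25,213.25),32))
E
```

```text
nest [519.3 222.9  38.9] [-0.3 -0.  -0.2  0.2] z-plane scene [524. 227.  45.] top [518.  221.5  45. ]
htop [508.4  53.8  93.6] [ 1.5  0.2  1.1 -1.1] z-plane scene [507.7  55.4  94. ] top [509.5  52.8  94. ]
hfoot [508.4  53.9  37.6] [ 1.9  0.2  1.3 -1.4] z-plane scene [510.4  59.5  42. ] top [509.1  52.3  42. ]
notch [545.7  96.9  32.7] [ 0.5  0.1  0.3 -0.3] z-plane scene [549. 102.  38.] top [545.  96.  38.]
cap [ 463.  -197.6   24.9] [ 2.8  0.7  1.9 -2.2] z-plane scene [ 461.6 -194.8   25. ] top [ 465.2 -199.6   25. ]
base [ 484.2 -307.4   24.5] [-0. -0. -0.  0.] z-plane scene [ 484.6 -306.8   25. ] top [ 484.1 -307.3   25. ]
plunger [565.07296493 237.868559    32.        ]
```

Triangulated heights match the text: nest 39, handle top 94, bottle axis 25 mm. The nest–handle distance is 170 mm and the slide direction is about (0.056, 0.998). The plan is to grasp the bottle with the tool pre-tilted, lift it, turn it 90° about the jaw axis and place it. First I'll move above the bottle and look with the wrist camera.

arm_command --deltas '[[[0, 0, 0], [-0.0336, 0.0017, -0.0227], -1], [[0, 0, 0], [-0.0336, 0.0017, -0.0227], -1], [[0, 0, 0], [-0.0336, 0.0017, -0.0227], -1], [[0, 0, 0], [-0.0336, 0.0017, -0.0227], -1], [[0, 0, 0], [-0.0336, 0.0017, -0.0227], -1], [[0, 0, 0], [-0.0336, 0.0017, -0.0227], -1], [[0, 0, 0], [-0.0336, 0.0017, -0.0227], -1], [[0, 0, 0], [-0.0336, 0.0017, -0.0227], -1], [[0, 0, 0], [-0.0336, 0.0017, -0.0227], -1], [[0, 0, 0], [-0.0336, 0.0017, -0.0227], -1], [[0, 0, 0], [-0.0336, 0.0017, -0.0227], -1], [[0, 0, 0], [-0.0336, 0.0017, -0.0227], -1]]'

```text
time_s: 1.65
ee_pos: [474.0, -249.5, 283.3]
eef_rot: [[-0.973, -0.0, 0.23], [-0.23, 0.0, -0.973], [0.0, -1.0, -0.0]]
ft_force: [-0.1, -0.3, -0.1]
gripper_width: 1.003
```

arm_command --deltas '[[[0, -9.8, 0], [0, 0, 0], -1], [[0, -9.8, 0], [0, 0, 0], -1], [[0, -9.8, 0], [0, 0, 0], -1], [[0, -9.8, 0], [0, 0, 0], -1], [[0, -9.8, 0], [0, 0, 0], -1], [[0, -9.8, 0], [0, 0, 0], -1], [[0, -9.8, 0], [0, 0, 0], -1], [[0, -9.8, 0], [0, 0, 0], -1], [[0, -9.8, 0], [0, 0, 0], -1], [[0, 0, 0], [0, 0, 0], -1]]'

```text
time_s: 2.9
ee_pos: [473.3, -250.5, 283.2]
eef_rot: [[0.198, -0.0, 0.98], [-0.98, 0.0, 0.198], [-0.0, -1.0, -0.0]]
ft_force: [0.2, 0.2, 0.9]
gripper_width: 0.996
```

```bash
python3 - <<'E'
from h import *
s=get_state();print(s['time_s'],s['joints'].round(3),s['ee_pos'].round(1),s['eef_rot'].round(3).tolist())
f=grab_frame('wrist');cv2.imwrite('pics/w1.png',f);np.savez('w1.npz',p=s['ee_pos'],R=s['eef_rot'])
E
```

```text
2.9 [ 0.829  0.236 -0.473  1.632  0.111  1.301  0.536] [ 473.3 -250.5  283.2] [[0.198, -0.0, 0.98], [-0.98, 0.0, 0.198], [-0.0, -1.0, -0.0]]
```

View pics/w1.png

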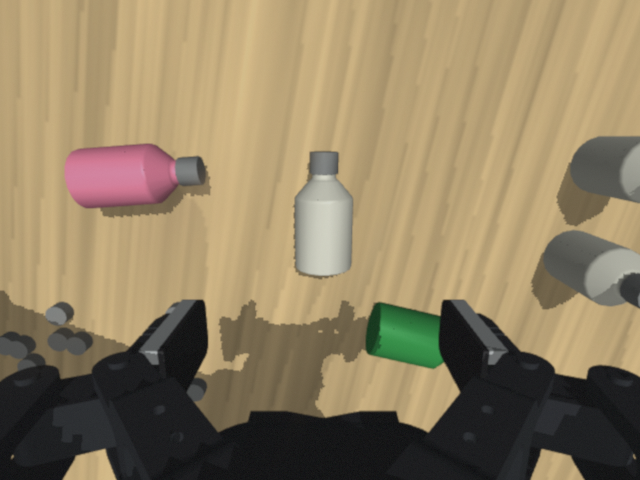

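The wrist view shows the white bottle centred between the fingers, with the cap tip at (324,153), the base edge at (323,276) and the body spanning columns 295–353. The green look-alike is at lower right.

```bash
python3 - <<'E'
from h import *
d=np.load('w1.npz');K,W=cam('wrist',dict(ee_pos=d['p'],eef_rot=d['R']))
T=cam('top')
print('cam',-W[:3,:3].T@W[:3,3])
for n,uv,z in [('cap',(324,152),25),('cap37',(324,152),37),('base50',(323,276),50),('base25',(323,276),25),('L',(294.5,230),25),('R',(353,230),25),('shL',(296,198),25),('shR',(352,198),25),('greenL',(366,335),25),('greenT',(380,303),25),('greencorner',(368,355),25)]: print(n,onz(K,W,uv,z).round(1))
for n,uv,z in [('cap',(433.3,269.7),25),('base40',(491.3,260.3),40)]: print('top',n,onz(*T,uv,z).round(1))
E
```

```text
cam [ 459.99138601 -184.07100422  353.21654634]
cap [ 463.9 -197.9   25. ]
cap37 [ 463.7 -197.4   37. ]
base50 [ 482.7 -295.6   50. ]
base25 [ 484.5 -304.8   25. ]
L [ 451.8 -267.9   25. ]
R [ 501.7 -257.9   25. ]
shL [ 448.1 -240.1   25. ]
shR [ 494.8 -230.6   25. ]
greenL [ 535.8 -354.6   25. ]
greenT [ 541.  -320.3   25. ]
greencorner [ 542.4 -374.9   25. ]
top cap [ 465.2 -199.6   25. ]
top base40 [ 482.1 -301.8   40. ]
```

The bottle axis runs from base (483,-296) to cap tip (464,-198), which the top view confirms. The tool yaw is already aligned. Now I'll move to the pre-grasp and tilt −45° about the jaw axis.

arm_command --deltas '[[[0, 0, 0], [-0.0243, 0.0266, 0.0004], -1], [[0, 0, 0], [-0.0243, 0.0266, 0.0004], -1], [[0, 0, 0], [-0.0243, 0.0266, 0.0004], -1], [[0, 0, 0], [-0.0243, 0.0266, 0.0004], -1], [[0, 0, 0], [-0.0243, 0.0266, 0.0004], -1], [[0, 0, -9], [0, 0, 0], -1], [[0, 0, -9], [0, 0, 0], -1], [[0, 0, -9], [0, 0, 0], -1], [[0, 0, -9], [0, 0, 0], -1], [[0, 0, -9], [0, 0, 0], -1], [[0, 0, 0], [0, 0, 0], -1], [[0, 0, 0], [0, 0, 0], -1]]'

```text
time_s: 4.45
ee_pos: [451.3, -131.2, 150.4]
eef_rot: [[0.14, 0.139, 0.98], [-0.696, -0.691, 0.197], [0.705, -0.71, 0.0]]
ft_force: [-0.3, -0.1, 1.0]
gripper_width: 1.003
```

```bash
cat >> h.py <<'E'
def goto(grasp,R=None):
    "shift in tool axes (m) that brings the grasp point to the given world point (mm)"
    s=get_state();R=np.array(s['eef_rot']);g=s['ee_pos']+54*R[:,1]
    print('t',s['time_s'],'j',s['joints'].round(2),'grasp at',g.round(1),'w',s['gripper_width'])
    print('R',R.round(3).tolist(),'shift',(R.T@(np.array(grasp)-g)/1000).round(4))
E
python3 -c "
from h import *
goto((474.6,-252,27))"
```

```text
t 4.45 j [ 0.22  0.27 -0.5   2.15  1.05  1.14 -0.74] grasp at [ 458.8 -168.5  112.1] w 1.0030428557208813
R [[0.14, 0.139, 0.98], [-0.696, -0.691, 0.197], [0.705, -0.71, 0.0]] shift [ 0.0003  0.1203 -0.001 ]
```

arm_command --deltas '[[[0, 0, 0], [0, 0.03, 0], -1], [[0, 0, 0], [0, 0.03, 0], -1], [[0, 0, 0], [0, 0.03, 0], -1], [[0, 0, 0], [0, 0.02, -0.001], -1], [[0, 0, 0], [0, 0.01, 0], -1], [[0, 0, 0], [0, 0, 0], 0], [[0, 0, 0], [0, 0, 0], 0.3], [[0, 0, 0], [0, 0, 0], 1], [[0, 0, 0], [0, 0, 0], 1], [[0, 0, 0], [0, 0, 0], 1], [[0, 0, 0], [0, 0, 0], 1], [[0, 0, 0], [0, 0, 0], 1]]' --grip_force 35

```text
time_s: 5.95
ee_pos: [467.6, -214.0, 66.4]
eef_rot: [[0.14, 0.142, 0.98], [-0.693, -0.693, 0.2], [0.708, -0.707, 0.001]]
ft_force: [-1.3, 2.4, 6.4]
gripper_width: 0.572
```

```bash
python3 -c "
from h import *
goto((474.6,-252,227)); cv2.imwrite('pics/s2.png',cv2.resize(grab_frame('scene')[130:300,120:360],None,fx=3,fy=3))"
```

```text
t 5.95 j [ 0.29  0.46 -0.37  2.16  1.32  0.98 -0.87] grasp at [ 475.3 -251.4   28.2] w 0.5716065799507786
R [[0.14, 0.142, 0.98], [-0.693, -0.693, 0.2], [0.708, -0.707, 0.001]] shift [ 0.141  -0.1401 -0.0006]
```

View pics/s2.png

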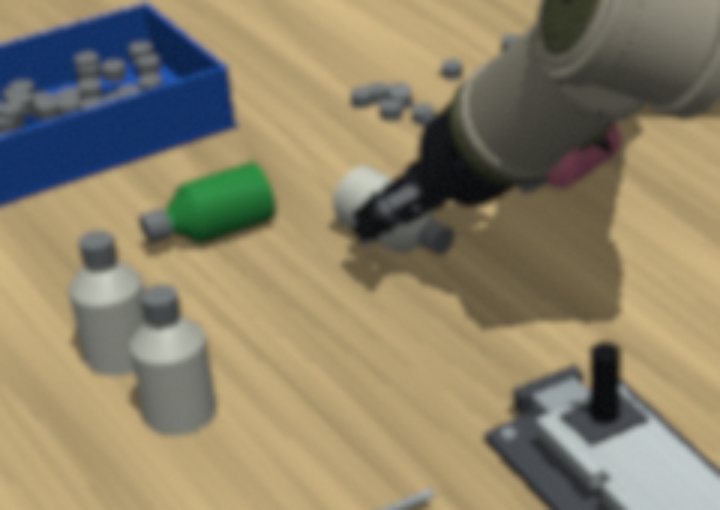

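The fingers have stopped at 48.6 mm on the bottle, with the green and standing bottles clear. Lift next.

arm_command --deltas '[[[0, 0, 0], [0.007, -0.007, 0], 1], [[0, 0, 0], [0.025, -0.025, 0], 1], [[0, 0, 0], [0.03, -0.03, 0], 1], [[0, 0, 0], [0.03, -0.03, 0], 1], [[0, 0, 0], [0.03, -0.03, 0], 1], [[0, 0, 0], [0.018, -0.018, 0], 1], [[0, 0, 9], [0, 0, 0], 1], [[0, 0, 9], [0, 0, 0], 1], [[0, 0, 9], [0, 0, 0], 1], [[0, 0, 9], [0, 0, 0], 1], [[0, 0, 9], [0, 0, 0], 1], [[0, 0, 0], [0, 0, 0], 1]]'

```text
time_s: 7.5
ee_pos: [466.7, -216.6, 263.5]
eef_rot: [[0.195, 0.0, 0.981], [-0.981, -0.0, 0.195], [0.0, -1.0, -0.0]]
ft_force: [-0.1, 0.4, -1.0]
gripper_width: 0.574
```

arm_command --deltas '[[[0, 0, 9], [0, 0, 0], 1], [[0, 0, 9], [0, 0, 0], 1], [[0, 0, 9], [0, 0, 0], 1], [[0, 0, 9], [0, 0, 0], 1], [[0, 0, 9], [0, 0, 0], 1], [[0, 0, 0], [0, 0, 0], 1]]'

```text
time_s: 8.25
ee_pos: [466.4, -214.7, 261.0]
eef_rot: [[0.136, -0.144, 0.98], [-0.694, 0.692, 0.198], [-0.707, -0.707, -0.005]]
ft_force: [-0.1, 0.4, -2.7]
gripper_width: 0.576
```

```bash
python3 -c "
from h import *
goto((518.5,222,200)); cv2.imwrite('pics/s3.png',grab_frame('scene'))"
```

```text
t 8.25 j [ 0.86  0.55 -0.32  1.43 -0.39  1.74  0.78] grasp at [ 458.6 -177.3  222.8] w 0.575517822168028
R [[0.136, -0.144, 0.98], [-0.694, 0.692, 0.198], [-0.707, -0.707, -0.005]] shift [-0.2527  0.284   0.1379]
```

View pics/s3.png

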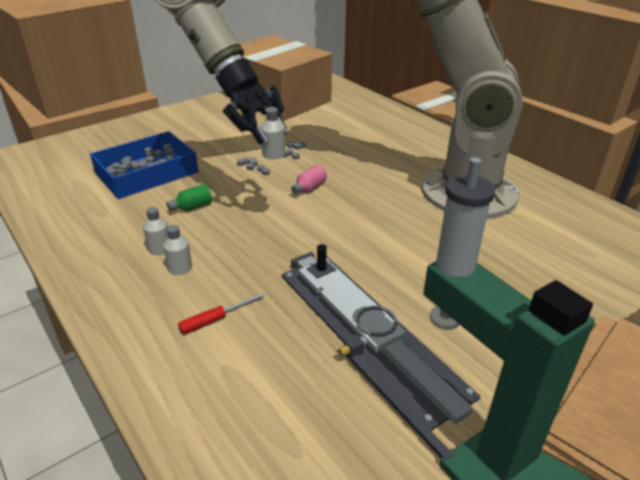

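The bottle is upright in the gripper at about (272,135), cap up. Now I'll carry it above the nest.

arm_command --deltas '[[[0, 0, 0], [-0.012, 0.014, 0.007], 1], [[0, 0, 0], [-0.024, 0.027, 0.0131], 1], [[0, 0, 0], [-0.024, 0.027, 0.0131], 1], [[0, 0, 0], [-0.024, 0.027, 0.0131], 1], [[0, 0, 0], [-0.024, 0.027, 0.0131], 1], [[0, 0, 0], [-0.024, 0.027, 0.0131], 1], [[0, 0, 0], [-0.024, 0.027, 0.0131], 1], [[0, 0, 0], [-0.024, 0.027, 0.0131], 1], [[0, 0, 0], [-0.024, 0.027, 0.0131], 1], [[0, 0, 0], [-0.024, 0.027, 0.0131], 1], [[0, 0, 0], [-0.024, 0.027, 0.0131], 1], [[0, 0, 0], [0, 0, 0], 1]]'

```text
time_s: 9.8
ee_pos: [524.1, 191.0, 242.7]
eef_rot: [[0.15, -0.145, 0.978], [-0.692, 0.691, 0.208], [-0.706, -0.708, 0.003]]
ft_force: [-0.2, -0.0, -0.8]
gripper_width: 0.573
```

```bash
python3 -c "
from h import *
goto((518.5,222,120)); a=grab_frame('scene');b=grab_frame('top')
cv2.imwrite('pics/s4.png',a);cv2.imwrite('pics/t4.png',b)
a=cv2.resize(a[180:360,290:470],None,fx=3,fy=3);b=cv2.resize(b[150:330,130:216],None,fx=3,fy=3)
cv2.imwrite('pics/c4.png',np.hstack([a,b]))"
```

```text
t 9.8 j [ 0.4   0.43 -0.56  1.7  -0.6   1.21  0.34] grasp at [516.2 228.3 204.4] w 0.5730549623703748
R [[0.15, -0.145, 0.978], [-0.692, 0.691, 0.208], [-0.706, -0.708, 0.003]] shift [0.0643 0.0551 0.0007]
```

View pics/c4.png

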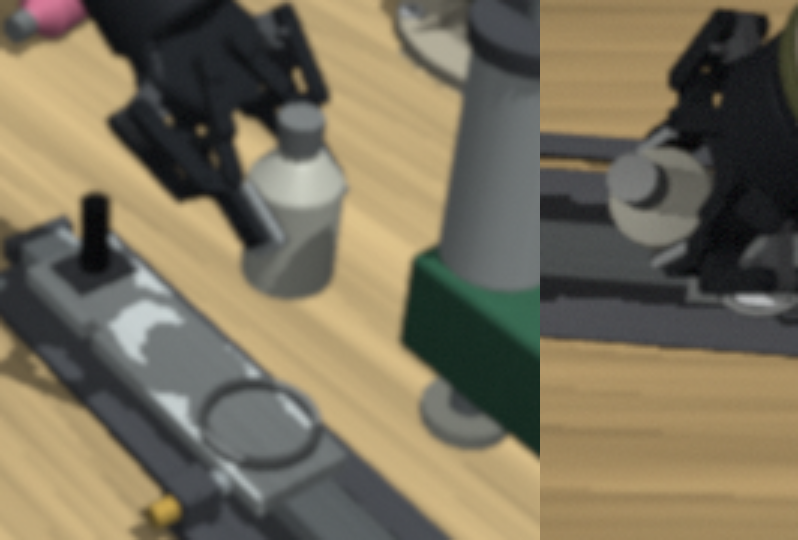

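```bash
python3 - <<'E'
from h import *
S=cam('scene');T=cam('top')
p,r=tri((*S,(390.7,218)),(*T,(161,209.3)));print('captop',p.round(1),r.round(1))
for uv in [(377,320),(376,319)]:
  p2,r=tri((*S,uv),(*T,(204.75,236.75)));print('nest',p2.round(1),r.round(1),onz(*S,uv,45))
for dz in(0,-50,-100): print((proj(*S,p+[0,0,dz])-[290,180])*3, (proj(*T,p+[0,0,dz])-[130,150])*3+[540,0])
n=[518.5,222,38]
print([((proj(*S,np.array(n)+[36*np.cos(a),36*np.sin(a),7])-[290,180])*3).round() .tolist() for a in np.arange(0,6.3,.785)])
E
```

```text
captop [515.6 228.9 257.8] [ 2.2  0.   1.6 -1.5]
nest [517.6 223.3  41.9] [ 1.4  0.   1.  -1. ] [518.77293764 226.42587105  45.        ]
nest [517.9 222.3  43.6] [ 0.5  0.   0.4 -0.4] [518.51012644 223.5857674   45.        ]
[297.65243429 113.98731959] [629.25151484 181.22774461]
[289.89926433 193.93378673] [664.89862379 205.24912632]
[282.66054242 268.57554575] [695.72905657 226.02471279]
[[209.0, 443.0], [253.0, 461.0], [299.0, 452.0], [319.0, 422.0], [302.0, 389.0], [259.0, 373.0], [215.0, 381.0], [194.0, 409.0], [209.0, 443.0]]
```

The cap top measures (515.6, 228.9, 258), in line with the grasp point and vertical. The underside is then at about z=158, 46.6 mm below the grasp. Lowering to a hover.

arm_command --deltas '[[[0, 0, 0], [0.0121, 0.0103, 0.0001], 1], [[0, 0, 0], [0.0161, 0.0138, 0.0002], 1], [[0, 0, 0], [0.0161, 0.0138, 0.0002], 1], [[0, 0, 0], [0.012, 0.0102, 0.0002], 1], [[0, 0, 0], [0.008, 0.007, 0], 1], [[0, 0, 0], [0, 0, 0], 1], [[0, 0, 0], [0, 0, 0], 1]]'

```text
time_s: 10.78
ee_pos: [529.2, 178.5, 157.2]
eef_rot: [[0.142, -0.14, 0.98], [-0.693, 0.693, 0.199], [-0.707, -0.707, 0.001]]
ft_force: [-0.1, -0.0, -0.8]
gripper_width: 0.574
```

```bash
python3 -c "
from h import *
goto((518.5,222,88)); print(get_state()['ft_force'],get_state()['ft_torque']); a=grab_frame('scene');b=grab_frame('top')
cv2.imwrite('pics/s5.png',a);cv2.imwrite('pics/t5.png',b)
a=cv2.resize(a[220:360,300:432],None,fx=4,fy=4,interpolation=2);b=cv2.resize(b[180:320,150:216],None,fx=4,fy=4,interpolation=2)
cv2.imwrite('pics/c5.png',np.hstack([a,b]))"
```

```text
t 10.775 j [ 0.4   0.55 -0.53  1.75 -0.58  1.08  0.44] grasp at [521.6 216.  119. ] w 0.5741607431969781
R [[0.142, -0.14, 0.98], [-0.693, 0.693, 0.199], [-0.707, -0.707, 0.001]] shift [ 0.0173  0.0266 -0.0019]
[-0.11985957 -0.04513315 -0.78415967] [-0.89094909 -0.16843661  0.03788084]
```

View pics/c5.png

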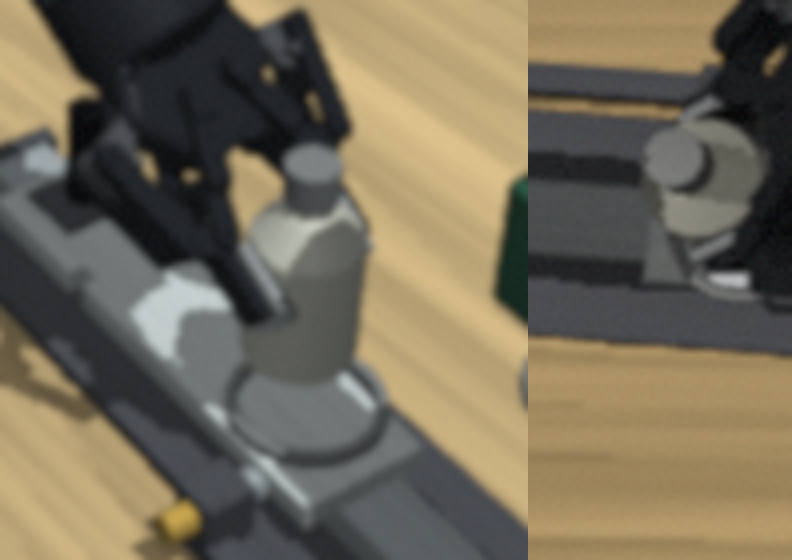

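arm_command --deltas '[[[0, 0, 0], [-0.0023, 0.0023, -0.0009], 1], [[0, 0, 0], [-0.0023, 0.0023, -0.0009], 1], [[0, 0, 0], [0, 0, 0], 1], [[0, 0, 0], [0, 0, 0], 1], [[0, 0, 0], [0, 0, 0], 1]]'

```text
time_s: 11.5
ee_pos: [525.9, 184.2, 156.6]
eef_rot: [[0.141, -0.141, 0.98], [-0.693, 0.693, 0.199], [-0.707, -0.707, 0.0]]
ft_force: [0.1, -1.3, -0.9]
gripper_width: 0.572
```

```bash
python3 - <<'E'
from h import *
S=cam('scene');T=cam('top')
print('cap at s5',*tri((*S,(378.25,260.75)),(*T,(186.75,219.5))))
goto((518.5,222,87))
E
```

```text
cap at s5 [521.40588513 218.16687064 171.81133005] [ 1.01892795  0.02116503  0.73695244 -0.7147804 ]
t 11.5 j [ 0.39  0.55 -0.54  1.76 -0.59  1.07  0.44] grasp at [518.3 221.6 118.4] w 0.5715576034396954
R [[0.141, -0.141, 0.98], [-0.693, 0.693, 0.199], [-0.707, -0.707, 0.0]] shift [0.022  0.0225 0.0002]
```

arm_command --deltas '[[[0, 0, 0], [0.004, 0.004, 0], 1], [[0, 0, 0], [0.005, 0.005, 0], 1], [[0, 0, 0], [0.005, 0.005, 0], 1], [[0, 0, 0], [0.0035, 0.0035, 0], 1], [[0, 0, 0], [0.002, 0.002, 0], 1], [[0, 0, 0], [0.0015, 0.0015, 0], 1], [[0, 0, 0], [0, 0, 0], 1], [[0, 0, 0], [0, 0, 0], 1]]'

```text
time_s: 12.5
ee_pos: [526.0, 184.3, 127.1]
eef_rot: [[0.141, -0.14, 0.98], [-0.693, 0.693, 0.199], [-0.707, -0.707, 0.0]]
ft_force: [-0.3, -0.0, -1.0]
gripper_width: 0.577
```

```bash
python3 -c "
from h import *
goto((518.4,221.2,84.6)); print(get_state()['ft_force'])"
```

```text
t 12.5 j [ 0.38  0.59 -0.53  1.78 -0.58  1.03  0.47] grasp at [518.4 221.7  88.9] w 0.5769055178601985
R [[0.141, -0.14, 0.98], [-0.693, 0.693, 0.199], [-0.707, -0.707, 0.0]] shift [ 0.0034  0.0027 -0.0001]
[-0.26462229 -0.004392   -1.01699903]
```

arm_command --deltas '[[[0, 0, 0], [0.0007, 0.0007, 0], 1], [[0, 0, 0], [0.0007, 0.0007, 0], 1], [[0, 0, 0], [0.0007, 0.0007, 0], 1], [[0, 0, 0], [0, 0, 0], 1]]'

```text
time_s: 13.0
ee_pos: [525.8, 184.3, 123.9]
eef_rot: [[0.141, -0.141, 0.98], [-0.693, 0.693, 0.199], [-0.707, -0.707, -0.0]]
ft_force: [0.8, -0.7, -0.9]
gripper_width: 0.573
```

arm_command --deltas '[[[0, 0, 0], [0.0007, 0.0007, 0], 1], [[0, 0, 0], [0.0007, 0.0007, 0], 1], [[0, 0, 0], [0, 0, 0], 1]]'

```text
time_s: 13.38
ee_pos: [525.9, 184.4, 122.4]
eef_rot: [[0.141, -0.141, 0.98], [-0.693, 0.693, 0.199], [-0.707, -0.707, 0.0]]
ft_force: [-1.6, -1.7, 3.0]
gripper_width: 0.575
```

Contact comes at grasp z=84.2, as predicted for the nest floor (the lip would have been 7 mm higher). Release and back off along the tool axis.

arm_command --deltas '[[[0, 0, 0], [0, 0, 0], -0.3], [[0, 0, 0], [0, 0, 0], -0.6], [[0, 0, 0], [0, 0, 0], -1], [[0, 0, 0], [0, 0, 0], -1], [[0, 0, 0], [0, 0, 0], -1], [[0, 0, 0], [0, 0, 0], -1], [[0, 0, 0], [0, -0.008, 0], -1], [[0, 0, 0], [0, -0.02, 0], -1], [[0, 0, 0], [0, -0.03, 0], -1], [[0, 0, 0], [0, -0.035, 0], -1], [[0, 0, 0], [0, -0.03, 0], -1], [[0, 0, 0], [0, 0, 0], -1]]'

```text
time_s: 14.88
ee_pos: [544.7, 96.8, 210.5]
eef_rot: [[0.141, -0.136, 0.981], [-0.695, 0.692, 0.195], [-0.705, -0.709, 0.003]]
ft_force: [0.1, 0.5, -0.9]
gripper_width: 1.002
```

```bash
python3 -c "
from h import *
goto((509,53,70)); a=grab_frame('scene');b=grab_frame('top')
cv2.imwrite('pics/s6.png',a);cv2.imwrite('pics/t6.png',b)
a=cv2.resize(a[220:360,280:410],None,fx=3,fy=3,interpolation=2);b=cv2.resize(b[180:320,150:286],None,fx=3,fy=3,interpolation=2)
cv2.imwrite('pics/c6.png',np.hstack([a,b]))"
```

```text
t 14.875 j [ 0.49  0.51 -0.49  1.66 -0.55  1.28  0.46] grasp at [537.4 134.2 172.2] w 1.0016225805523673
R [[0.141, -0.136, 0.981], [-0.695, 0.692, 0.195], [-0.705, -0.709, 0.003]] shift [ 0.1245  0.0201 -0.0441]
```

View pics/c6.png

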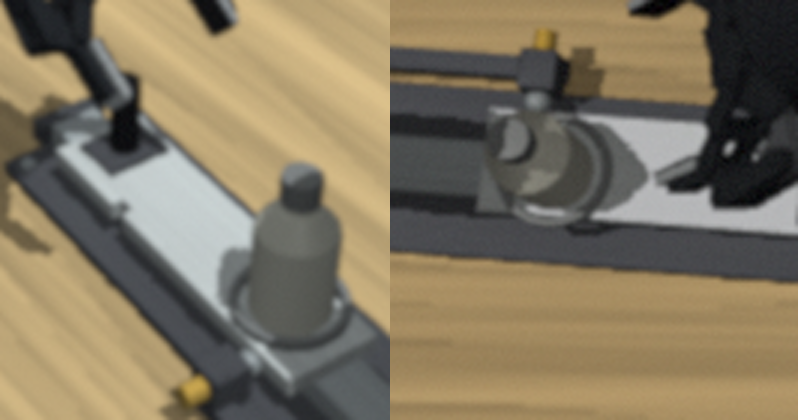

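The bottle stands upright in the nest, free of the fingers. Now I'll turn the tool to point down with the jaws along the slide.

arm_command --deltas '[[[0, 0, -9], [0, 0, 0], -1], [[0, 0, -9], [0, 0, 0], -1], [[0, 0, -9], [0, 0, 0], -1], [[0, 0, -9], [0, 0, 0], -1], [[0, 0, -9], [0, 0, 0], -1], [[0, -9.4, 0], [0, 0, 0], -1], [[0, -9.4, 0], [0, 0, 0], -1], [[0, -9.4, 0], [0, 0, 0], -1], [[0, -9.4, 0], [0, 0, 0], -1], [[0, -9.4, 0], [0, 0, 0], -1], [[0, -9.4, 0], [0, 0, 0], -1], [[0, -9.4, 0], [0, 0, 0], -1]]'

```text
time_s: 16.48
ee_pos: [542.0, 100.4, 207.6]
eef_rot: [[0.977, -0.002, 0.212], [-0.212, 0.0, 0.977], [-0.002, -1.0, 0.0]]
ft_force: [0.1, -0.6, 0.3]
gripper_width: 1.001
```

arm_command --deltas '[[[0, -9.7, 0], [0, 0, 0], -1], [[0, 0, 0], [0, 0, 0], -1], [[0, 0, 0], [0, 0, 0], -1]]'

```text
time_s: 16.85
ee_pos: [542.6, 99.6, 208.4]
eef_rot: [[0.998, -0.001, 0.055], [-0.055, 0.0, 0.998], [-0.001, -1.0, 0.0]]
ft_force: [-0.7, 0.6, 0.1]
gripper_width: 1.001
```

```bash
python3 -c "
from h import *
goto((509,53,152)); s=get_state(); f=grab_frame('wrist'); np.savez('w7.npz',p=s['ee_pos'],R=s['eef_rot']); cv2.imwrite('pics/w7.png',f)"
```

```text
t 16.85 j [ 0.22  0.35 -0.57  1.69  0.2   1.17  1.12] grasp at [542.6  99.6 154.4] w 1.0014006193572818
R [[0.998, -0.001, 0.055], [-0.055, 0.0, 0.998], [-0.001, -1.0, 0.0]] shift [-0.031   0.0024 -0.0484]
```

View pics/w7.png

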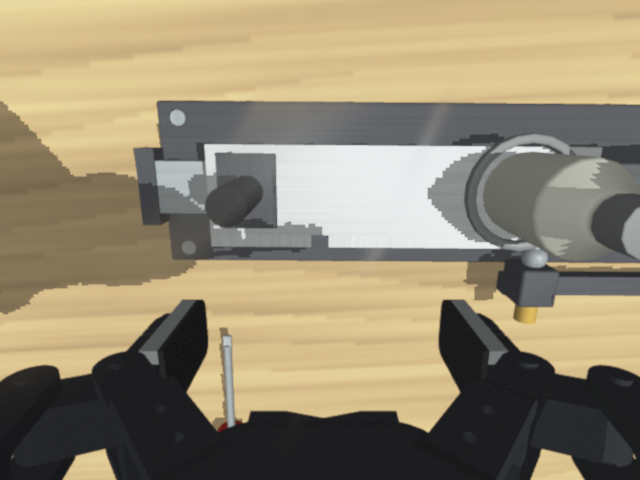

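The wrist view shows the handle top at (226,207) and foot at about (247,190), the notch at about (318,242), the ball at (535,257) and the nest ring centred at about (531,193).

```bash
python3 - <<'E'
from h import *
d=np.load('w7.npz');C=cam('wrist',dict(ee_pos=d['p'],eef_rot=d['R']));T=cam('top')
print('htop',onz(*C,(226,207),94),tri((*C,(226,207)),(*T,(295,237.7)))[0]);print('foot',onz(*C,(247,190),42))
n=onz(*C,(318.5,247),38);b=onz(*C,(535,257),32);s=np.array([.056,.998,0])
print('notch',n,'ball',b,'travel',(b-n)@s)
E
```

```text
htop [507.27560159  55.99654673  94.        ] [510.03735931  53.41249964  84.59732744]
foot [506.35679886  56.41643935  42.        ]
notch [546.12624395  97.71544428  38.        ] ball [562.89300058 241.18022919  32.        ] travel 144.1167937174702
```

arm_command --deltas '[[[0, 0, 0], [-0.016, 0, -0.0235], -1], [[0, 0, 0], [-0.016, 0, -0.0234], -1], [[0, 0, 0], [0, 0, 0], -1], [[0, 0, 0], [0, 0, 0], -1], [[0, 0, 0], [0, 0.02, 0], -1], [[0, 0, 0], [0, 0.025, 0], -1], [[0, 0, 0], [0, 0.025, 0], -1], [[0, 0, 0], [0, 0.0164, 0], -1], [[0, 0, 0], [0, 0, 0], -1], [[0, 0, 0], [0, 0, 0], -1]]'

```text
time_s: 18.15
ee_pos: [509.4, 54.4, 123.4]
eef_rot: [[0.999, 0.001, 0.052], [-0.052, 0.0, 0.999], [0.001, -1.0, 0.0]]
ft_force: [0.7, 0.5, -0.1]
gripper_width: 0.998
```

```bash
python3 -c "
from h import *
goto((508,54.5,68)); s=get_state();print(s['ft_force']); f=grab_frame('wrist'); np.savez('w8.npz',p=s['ee_pos'],R=s['eef_rot']); cv2.imwrite('pics/w8.png',f)"
```

```text
t 18.15 j [ 0.29  0.37 -0.54  1.88  0.23  0.96  1.16] grasp at [509.4  54.4  69.4] w 0.9982827188179048
R [[0.999, 0.001, 0.052], [-0.052, 0.0, 0.999], [0.001, -1.0, 0.0]] shift [-0.0014  0.0014  0.    ]
[ 0.66577204  0.48910622 -0.10271808]
```

View pics/w8.png

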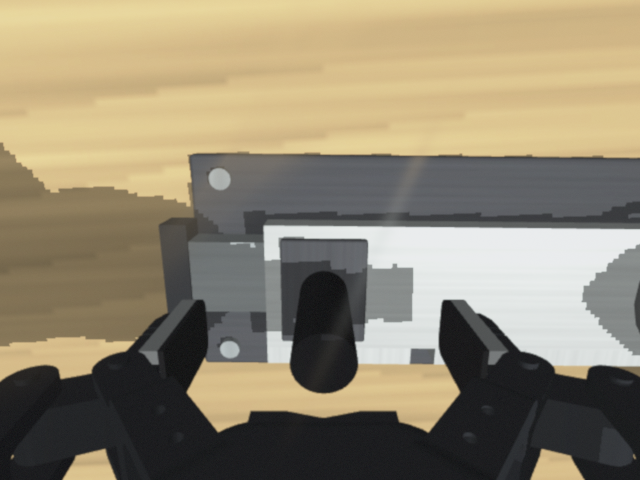

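The handle, at column 324, is centred between the fingers. Closing.

arm_command --deltas '[[[0, 0, 0], [0, 0, 0], 0.2], [[0, 0, 0], [0, 0, 0], 0.5], [[0, 0, 0], [0, 0, 0], 0.7], [[0, 0, 0], [0, 0, 0], 1], [[0, 0, 0], [0, 0, 0], 1], [[0, 0, 0], [0, 0, 0], 1], [[0, 0, 0], [0, 0, 0], 1]]' --grip_force 40

```text
time_s: 19.08
ee_pos: [508.8, 54.2, 122.8]
eef_rot: [[0.999, 0.0, 0.052], [-0.052, 0.0, 0.999], [0.0, -1.0, 0.0]]
ft_force: [-2.5, 2.2, 6.4]
gripper_width: 0.223
```

```bash
python3 -c "
from h import *
goto((508,197.5,68)); s=get_state();print(s['ft_force'])"
```

```text
t 19.075 j [ 0.29  0.37 -0.54  1.88  0.23  0.96  1.16] grasp at [508.9  54.3  68.8] w 0.22303948900915052
R [[0.999, 0.0, 0.052], [-0.052, 0.0, 0.999], [0.0, -1.0, 0.0]] shift [-0.0083  0.0009  0.143 ]
[-2.49581374  2.19596422  6.43520233]
```

arm_command --deltas '[[[0, 0, 0], [0, 0, 0.002], 1], [[0, 0, 0], [0, 0, 0.004], 1], [[0, 0, 0], [0, 0, 0.005], 1], [[0, 0, 0], [0, 0, 0.006], 1], [[0, 0, 0], [0, 0, 0.006], 1], [[0, 0, 0], [0, 0, 0.006], 1], [[0, 0, 0], [0, 0, 0.006], 1], [[0, 0, 0], [0, 0, 0.005], 1]]'

```text
time_s: 20.08
ee_pos: [511.2, 92.0, 122.8]
eef_rot: [[0.999, 0.0, 0.054], [-0.054, -0.002, 0.999], [0.0, -1.0, -0.002]]
ft_force: [-2.4, -6.5, 7.1]
gripper_width: 0.224
```

```bash
python3 -c "
from h import *
goto((508,197.5,68)); s=get_state();print(s['ft_force'])"
```

```text
t 20.075 j [ 0.22  0.38 -0.55  1.86  0.24  0.97  1.08] grasp at [511.2  91.9  68.8] w 0.22359197137553297
R [[0.999, 0.0, 0.054], [-0.054, -0.002, 0.999], [0.0, -1.0, -0.002]] shift [-0.0089  0.0005  0.1053]
[-2.38272135 -6.47161715  7.13840815]
```

arm_command --deltas '[[[0, 0, 0], [0, 0, 0.005], 1], [[0, 0, 0], [0, 0, 0.007], 1], [[0, 0, 0], [0, 0, 0.007], 1], [[0, 0, 0], [0, 0, 0.007], 1], [[0, 0, 0], [0, 0, 0.007], 1], [[0, 0, 0], [0, 0, 0.007], 1], [[0, 0, 0], [0, 0, 0.007], 1], [[0, 0, 0], [0, 0, 0.007], 1], [[0, 0, 0], [0, 0, 0.007], 1], [[0, 0, 0], [0, 0, 0.007], 1], [[0, 0, 0], [0, 0, 0.007], 1], [[0, 0, 0], [0, 0, 0.005], 1]]'

```text
time_s: 21.58
ee_pos: [516.1, 171.9, 122.8]
eef_rot: [[0.998, 0.001, 0.055], [-0.055, -0.002, 0.998], [0.002, -1.0, -0.002]]
ft_force: [-0.6, -6.6, 6.6]
gripper_width: 0.223
```

arm_command --deltas '[[[0, 0, 0], [0, 0, 0.002], 1], [[0, 0, 0], [0, 0, 0], 1]]'

```text
time_s: 21.82
ee_pos: [516.3, 174.8, 122.9]
eef_rot: [[0.999, 0.002, 0.054], [-0.054, -0.0, 0.999], [0.002, -1.0, -0.0]]
ft_force: [4.1, -3.5, 2.6]
gripper_width: 0.224
```

```bash
python3 - <<'E'
from h import *
goto((508,197.5,68)); s=get_state();print(s['ft_force'])
d=np.load('w7.npz')
s=get_state();f=grab_frame('wrist');t=grab_frame('top');cv2.imwrite('pics/w9.png',f);cv2.imwrite('pics/t9.png',t)
np.savez('w9.npz',p=s['ee_pos'],R=s['eef_rot'])
cv2.imwrite('pics/c9.png',np.vstack([cv2.resize(f[150:450],(560,262)),cv2.resize(t[180:270,110:290],(560,280),interpolation=2)]))
E
```

```text
t 21.825 j [ 0.07  0.44 -0.57  1.79  0.28  0.99  0.91] grasp at [516.4 174.8  68.9] w 0.2242523434267442
R [[0.999, 0.002, 0.054], [-0.054, -0.0, 0.999], [0.002, -1.0, -0.0]] shift [-0.0096  0.0008  0.0222]
[ 4.06113273 -3.48380484  2.59004991]
```

View pics/c9.png

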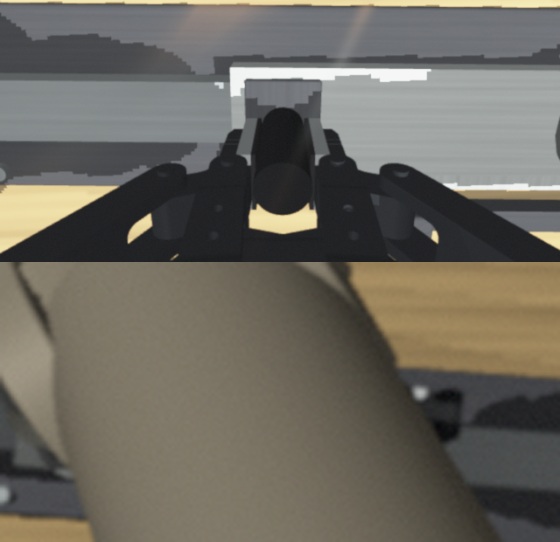

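The wrist part shows the handle firmly held. The arm hides the rail in the top view, so from here I go by feel. I've moved 120.5 mm, and the cameras put the notch at about 143 mm.

arm_command --deltas '[[[0, 0, 0], [0, 0, 0.003], 1], [[0, 0, 0], [0, 0, 0.003], 1], [[0, 0, 0], [0, 0, 0.003], 1], [[0, 0, 0], [0, 0, 0.002], 1], [[0, 0, 0], [0, 0, 0], 1], [[0, 0, 0], [0, 0, 0], 1]]'

```text
time_s: 22.68
ee_pos: [516.9, 186.0, 122.8]
eef_rot: [[0.999, 0.002, 0.054], [-0.054, 0.0, 0.999], [0.002, -1.0, 0.0]]
ft_force: [4.8, -3.8, 1.6]
gripper_width: 0.222
```

arm_command --deltas '[[[0, 0, 0], [0, 0, 0.001], 1], [[0, 0, 0], [0, 0, 0.001], 1], [[0, 0, 0], [0, 0, 0], 1]]'

```text
time_s: 23.05
ee_pos: [517.1, 187.8, 122.9]
eef_rot: [[0.999, 0.002, 0.054], [-0.054, -0.0, 0.999], [0.002, -1.0, -0.0]]
ft_force: [5.1, -2.7, 2.6]
gripper_width: 0.224
```

arm_command --deltas '[[[0, 0, 0], [0, 0, 0.001], 1], [[0, 0, 0], [0, 0, 0.001], 1], [[0, 0, 0], [0, 0, 0], 1]]'

```text
time_s: 23.42
ee_pos: [517.2, 189.7, 122.8]
eef_rot: [[0.999, 0.002, 0.054], [-0.054, -0.0, 0.999], [0.002, -1.0, -0.0]]
ft_force: [6.0, -3.2, 2.4]
gripper_width: 0.223
```

arm_command --deltas '[[[0, 0, 0], [0, 0, 0.001], 1], [[0, 0, 0], [0, 0, 0], 1]]'

```text
time_s: 23.68
ee_pos: [517.3, 190.7, 122.9]
eef_rot: [[0.999, 0.002, 0.054], [-0.054, -0.0, 0.999], [0.002, -1.0, -0.0]]
ft_force: [4.5, -3.1, 3.0]
gripper_width: 0.222
```

Free-sliding force is a steady −3 N or so. Continuing in 1 mm steps.

arm_command --deltas '[[[0, 0, 0], [0, 0, 0.001], 1], [[0, 0, 0], [0, 0, 0], 1]]'

```text
time_s: 23.92
ee_pos: [517.3, 192.2, 122.9]
eef_rot: [[0.999, 0.002, 0.054], [-0.054, 0.0, 0.999], [0.002, -1.0, 0.0]]
ft_force: [6.1, -1.4, 1.1]
gripper_width: 0.224
```

arm_command --deltas '[[[0, 0, 0], [0, 0, 0.001], 1], [[0, 0, 0], [0, 0, 0], 1]]'

```text
time_s: 24.18
ee_pos: [517.4, 193.4, 122.9]
eef_rot: [[0.999, 0.003, 0.053], [-0.053, 0.001, 0.999], [0.003, -1.0, 0.001]]
ft_force: [5.9, -1.3, 0.4]
gripper_width: 0.221
```

arm_command --deltas '[[[0, 0, 0], [0, 0, 0.001], 1], [[0, 0, 0], [0, 0, 0], 1]]'

```text
time_s: 24.42
ee_pos: [517.5, 194.8, 122.9]
eef_rot: [[0.999, 0.003, 0.053], [-0.053, 0.001, 0.999], [0.003, -1.0, 0.001]]
ft_force: [6.6, 0.2, 0.4]
gripper_width: 0.221
```

arm_command --deltas '[[[0, 0, 0], [0, 0, 0.001], 1], [[0, 0, 0], [0, 0, 0], 1]]'

```text
time_s: 24.68
ee_pos: [517.5, 195.9, 122.9]
eef_rot: [[0.999, 0.003, 0.053], [-0.053, 0.001, 0.999], [0.003, -1.0, 0.002]]
ft_force: [7.6, 0.6, -0.7]
gripper_width: 0.222
```

The ball is drawing it forward: the force has gone from −3 to +0.6 N. Carrying on with small steps.

arm_command --deltas '[[[0, 0, 0], [0, 0, 0.0007], 1], [[0, 0, 0], [0, 0, 0], 1]]'

```text
time_s: 24.92
ee_pos: [517.6, 196.3, 122.9]
eef_rot: [[0.999, 0.003, 0.053], [-0.053, 0.001, 0.999], [0.003, -1.0, 0.001]]
ft_force: [6.5, -0.3, 0.4]
gripper_width: 0.227
```

arm_command --deltas '[[[0, 0, 0], [0, 0, 0.0007], 1], [[0, 0, 0], [0, 0, 0], 1]]'

```text
time_s: 25.18
ee_pos: [517.6, 196.8, 122.9]
eef_rot: [[0.999, 0.003, 0.053], [-0.053, 0.001, 0.999], [0.003, -1.0, 0.001]]
ft_force: [6.6, -1.6, -0.1]
gripper_width: 0.226
```

arm_command --deltas '[[[0, 0, 0], [0, 0, 0.0007], 1], [[0, 0, 0], [0, 0, 0], 1]]'

```text
time_s: 25.42
ee_pos: [517.7, 197.3, 122.9]
eef_rot: [[0.999, 0.003, 0.054], [-0.054, 0.0, 0.999], [0.003, -1.0, 0.001]]
ft_force: [6.1, -1.1, 0.2]
gripper_width: 0.22
```

arm_command --deltas '[[[0, 0, 0], [0, 0, 0.0007], 1], [[0, 0, 0], [0, 0, 0], 1]]'

```text
time_s: 25.68
ee_pos: [517.7, 197.6, 122.9]
eef_rot: [[0.999, 0.002, 0.054], [-0.054, -0.0, 0.999], [0.002, -1.0, 0.0]]
ft_force: [5.2, -3.1, 1.3]
gripper_width: 0.219
```

arm_command --deltas '[[[0, 0, 0], [0, 0, 0.001], 1], [[0, 0, 0], [0, 0, 0], 1]]'

```text
time_s: 25.92
ee_pos: [517.7, 198.1, 122.9]
eef_rot: [[0.999, 0.002, 0.054], [-0.054, -0.001, 0.999], [0.002, -1.0, -0.001]]
ft_force: [4.7, -4.9, 4.1]
gripper_width: 0.221
```

arm_command --deltas '[[[0, 0, 0], [0, 0, 0.0005], 1], [[0, 0, 0], [0, 0, 0], 1], [[0, 0, 0], [0, 0, 0], 1]]'

```text
time_s: 26.3
ee_pos: [517.7, 198.3, 122.8]
eef_rot: [[0.999, 0.002, 0.055], [-0.055, -0.001, 0.999], [0.002, -1.0, -0.001]]
ft_force: [4.9, -5.8, 4.3]
gripper_width: 0.221
```

The force is now clearly beyond free sliding, at −5.8 N with the motion stalling: the ball is seated at y≈197.5, 143.5 mm of travel, as the cameras predicted. I'll ease the push off, then check the bottle and handle numerically.

arm_command --deltas '[[[0, 0, 0], [0, 0, -0.0007], 1], [[0, 0, 0], [0, 0, -0.0005], 1], [[0, 0, 0], [0, 0, 0], 1], [[0, 0, 0], [0, 0, 0], 1], [[0, 0, 0], [0, 0, 0], 1], [[0, 0, 0], [0, 0, 0], 1]]'

```text
time_s: 27.05
ee_pos: [517.7, 198.0, 122.9]
eef_rot: [[0.999, 0.002, 0.054], [-0.054, 0.0, 0.999], [0.002, -1.0, 0.0]]
ft_force: [5.5, -3.1, 1.9]
gripper_width: 0.225
```

```bash
python3 - <<'E'
from h import *
goto((516,197.5,68));s=get_state();print(s['ft_force'],abs(s['joint_vel']).max())
S=cam('scene');a=cv2.imread('pics/s6.png');b=grab_frame('scene');cv2.imwrite('pics/s10.png',b)
n=np.array([518.2,222.3,38]);m=n+143.5*np.array([.056,.998,0])
for nm,dz,h in [('cap+shoulder',80,22),('low body+nest',12,20)]:
    p=proj(*S,n+[0,0,dz]);q=proj(*S,m+[0,0,dz])
    t=cv2.getRectSubPix(a,(44,2*h),tuple(map(float,p)))
    d0=np.linalg.norm(S[1][:3,:3]@n+S[1][:3,3]);d1=np.linalg.norm(S[1][:3,:3]@m+S[1][:3,3]);k=d0/d1
    t=cv2.resize(t,None,fx=k,fy=k);x0,y0=(q-60).astype(int)
    r=cv2.matchTemplate(b[y0:y0+120,x0:x0+120],t,cv2.TM_CCOEFF_NORMED);_,v,_,l=cv2.minMaxLoc(r)
    print(nm,'score',round(v,2),'off predicted px',(np.array(l)+[x0,y0]+np.array(t.shape[1::-1])/2-q).round(1))
E
```

```text
t 27.05 j [ 0.03  0.46 -0.57  1.77  0.29  1.    0.87] grasp at [517.8 198.   68.9] w 0.22463932675572057
R [[0.999, 0.002, 0.054], [-0.054, 0.0, 0.999], [0.002, -1.0, 0.0]] shift [-0.0018  0.0009 -0.0006]
[ 5.50354499 -3.09151363  1.94145917] 0.001470599012961489
cap+shoulder score 0.63 off predicted px [-0.7  2.3]
low body+nest score 0.71 off predicted px [1.2 2.8]
```

```bash
python3 -c "
from h import *
finish_job(); s=get_state(); print(s['time_s'],s['ee_pos'],s['ft_force'],s['gripper_width'])"
```

```text
the job is handed in; nothing more can be done
the job is handed in; nothing more can be done
```

The job is handed in, at about 27 s on the robot's clock. I stood the toppled bottle in the nest and let go. I then gripped the handle and slid the carriage about 143.5 mm, until I felt the ball seat in its notch. No verdict was reported.

**Placing the bottle:** it touched down with the grasp point at z = 84.2 mm, against 84.6 mm predicted for the nest floor. A picture taken after letting go showed it upright inside the lip.

**Finding the notch:** the push needed was about 3 N sliding freely. It eased off as the ball drew the carriage forward, then rose to 5.8 N as the ball held. I stopped there and eased back to about 3 N. The travel agrees with the 143–144 mm measured from the cameras.

**Last checks:**
- **Handle and carriage:** the handle was still gripped (opening 19 mm, grip set to 40 N) and the carriage was at rest.
- **Bottle after the slide:** I had used all 12 pictures, so I checked it only by matching image patches. It was within 3 pixels of where it should be, with moderate scores of 0.63 and 0.71. The cap and body offsets differed by about 2 pixels, so this check supports the bottle standing but is not precise.
- **Other bottles and screwdriver:** I moved nothing near them, but I did not measure their positions again at the end.

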